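# Take the spent filter out of the vacuum pump

## Robot

A 6-joint arm with a two-finger parallel gripper is mounted at the origin on the work surface. World frame = base frame: x ahead of the robot, y to its left, z up, the work surface at z = 0. Lengths are in mm, angles in rad, forces in N, time in s.
With the tool pointing down it reaches from about 350 to 800 mm from the base axis. Payload 7.3 kg.
Tool frame: the origin (TCP) lies at the very end of the fingers, on their centre line; the grasp point (between the pads) lies 19 mm behind it (r.hold_point_z is the z of the grasp point in the tool frame, in mm); z points along the fingers, y is the direction in which the jaws open and shut (so a half turn about z gives the same grasp; the last joint's range is limited). The gripper opens to 85 mm and grips with 20 to 120 N. Pads are 22 mm wide; open, the fingers measure 114 mm over their backs; the gripper's body (76 mm by 85 mm) begins 54 mm behind the grasp point. The pads swing forward as they close: fully open they stand 13 mm farther back than shut.
Start: joints at [1.101, 0.342, 1.524, -0, 1.275, -0.146], TCP at [167.026, 497.742, 231.322] pointing down, gripper open.
Joint ranges: [-2.53, 2.53], [-0.77, 2.02], [0.04, 2.7], [-1, 4.14], [0.28, 2.66], [-3.11, 3.11]. Speed limits (rad/s): [2.57, 2.57, 3.14, 3.14, 3.14, 3.14].

## Interface

Orientations are given as a unit quaternion [w, x, y, z].
In Python, from station import r gives the robot as it stands. The module is installed in compiled form; this text tells all that it offers.
- The arm moves only by the tool servo_tool, never from a script. Its argument "commands" is a list of rows, each an object with "travel": the shift along the world's x, y, z in mm, a list of three; "spin": the turn about the world's z in degrees. A call has 1 to 10 rows; each row shifts and turns the commanded pose from where the row before left it; what a row does not reach is not made up. A row lasts 1/10 s, in which the tool goes at most 50 mm and 8.59 degrees, less where a joint would pass 70% of its speed; a pose out of reach is approached as far as the arm can. A call with a gripper value outside its range is refused whole. "claw" is the opening, from 0 (shut) to 1 (fully open), set as the call begins (left out, the last holds). The fingers move at their own pace and stop on an object; the grip force is fixed at half the most. Time passes only in rows, so rows that do not move let the fingers close. It gives the time, the measured TCP pose, the force and the opening at its end, in the units of the state.
- r.state(): the state, without advancing time (a new reading comes with each control period).
- r.grab_frame(name): name is "scene" or "top" or "wrist"; returns (picture, depth): 420x560x3 uint8, blue, green, red; 420x560 float32, mm along the optical axis (not along the pixel's ray), 0 where there is no reading.
- r.calibration(name): a dict with "K" (3x3 intrinsics, pixels), "cam_to_world" (4x4, takes a point from camera to world coordinates). Camera axes: x right, y down, z forward; pixel columns grow to the right and rows downward; lengths in mm; the calibration is good to about 2 mm. A picture is of the moment at which its call begins: read the wrist's pose just before it. calibration takes no time and is no camera call; for the wrist camera it gives the pose at the moment of the call.
- r.sign_off(): hands the job in, once; it reports no verdict.
The state is a dict: "clock": time; "joint_positions": joint angles; "joint_vel": joint speeds; "joint_torque": joint torques, N m; "position": TCP position; "tool_rot": TCP orientation; "force": force on the tool from outside, world axes, zero at the start; "ft_torque": the same for the moment, N m; "width": finger opening in mm.
Only numpy, scipy, OpenCV 4.12 (cv2) and the standard library are available. Lean on these libraries where they do the work, as an engineer would, in place of code of your own. Each camera call takes 0.05 s, during which the arm holds its last target.

## Task

The bench vacuum pump's filter is used up and its housing has to be wiped out before a fresh one goes in. Twist the bayonet cover of the filter housing anticlockwise a quarter turn to free it from its lugs, lift it off without forcing it and set it down gently, flat and right way up, on the middle of the ribbed rubber mat; then lift the spent filter cartridge straight out by its tab, keep it upright and set it down gently, standing, in the steel pan. Neither part may be dropped, and the fresh cartridge and the other things on the bench stay where they are.

Things in the scene. Friction and masses are not known exactly. Their poses are not given: they have to be found in the camera images.
- pump: Bench vacuum pump, fixed: a white casing (230 x 165 mm, top 140 mm high, carry handle to 173 mm) and beside it, on one base plate, a round aluminium filter housing. Origin: on the housing's vertical axis, at bench level. z up; y points from the housing to the casing, whose near face is 105 mm from the housing's axis. Only a low pipe lies between them.
- housing_rim (a point): Centre of the filter housing's mouth, 95 mm above the bench, axes as the pump's. The housing is 104 mm in diameter, its bore 72 mm, its floor 20 mm above the bench. Two lugs on its neck hold the cover.
- cover: Grey plastic round bayonet cover on the housing, 0.2 kg: skirt 104 mm in diameter, above it a dome of 80 mm whose flat top is 52 mm above the origin; a grip bar stands on that top. Origin: on its axis, in the plane of its lower rim. Locked, its x axis (bar and black rim mark) lies within 0.07 rad of the pump's x axis. Off the housing it stands flat on its rim.
- grip_bar (a point): Centre of the cover's upright grip bar, 66 mm above the cover's rim: bar 76 mm long along the cover's x axis, 12 mm thick, 28 mm high (52 to 80 mm above the rim), 14 mm above and below this point. The cover's axis passes through it.
- cover_seat (a point): Point on the housing's axis 73 mm above the bench: the origin of the locked cover. Turned anticlockwise from above, the cover is held by the lugs up to 0.80 rad from the pump's x axis, is free from 0.85 and meets a solid stop at 1.60: lift it at 1.1 to 1.5. A sprung gasket makes turning stiff (0.1 to 0.3 N m) and raises the freed cover 2 mm. 50 mm of rise clears the cartridge's tab.
- spent: Spent filter cartridge standing in the housing under the cover, 0.15 kg: pleated white cylinder with grey ends, 60 mm in diameter, 66 mm high, with a grey pull tab on top. Origin: centre of its underside (20 mm above the bench in the housing), z up. It has 6 mm of room all round and may be turned any way; raised 80 mm it is clear of the housing.
- spent_tab (a point): Centre of the spent cartridge's upright tab, 78.5 mm above its underside: tab 38 mm long along the cartridge's x axis, 12 mm thick, 25 mm high (66 to 91 mm above the underside). Its top stands 16 mm above the housing's rim.
- fresh: Fresh filter cartridge of the same shape, standing on the bench beyond the housing. Leave it alone. Origin: centre of its underside.
- mat: Ribbed black rubber mat, 170 x 170 mm, 4 mm thick, fixed flat on the bench. Origin: centre of its underside; z up, x and y along its sides.
- pan: Open steel pan, fixed: 190 mm (its x) x 150 mm (its y), walls 40 mm high and 4 mm thick, floor 4 mm thick, with a rim 10 mm wide outside. Origin: centre of its underside. The mat and the pan may stand in either of two places.
- tub1: Small red-lidded jar, 42 mm diameter, 52 mm high; bystander. Origin: centre of its underside.
- tub2: Small red-lidded jar like the other; bystander. Origin: centre of its underside.
- tipbox: Yellow pipette-tip box with a clear lid, 88 x 125 x 67 mm; bystander. Origin: centre of its underside.
- rack: Blue tube rack, 110 x 205 x 46 mm; bystander. Origin: centre of its underside.
- bottle: Glass bottle with blue cap, 72 mm diameter, 170 mm high; bystander. Origin: centre of its underside.
- marker: White marker pen with black cap, lying, 131 mm long, 14 mm thick; bystander. Origin: under its middle.
Things that resemble listed ones, but are neither listed nor needed, are in the scene too. Several things look just like the mat: the one meant starts farthest to the robot's right.

How it is judged:
By the outcome, as a careful person would: the job done as asked, in the order asked, and still so for the second after the job is handed in, with the robot touching nothing.
It also fails if it takes over 54 s, if anything falls off the work surface, if the arm or the gripper's body presses on something with over 40 N, if the wrist force passes 120 N, or if a joint passes its speed limit or range.

## Working session

There is one attempt and no reset: what is moved stays moved. The work goes in short steps, Python scripts to look and compute and a tool call to move; the robot and the scene stay as the last step left them, time stands still between calls to the robot, and variables do not carry over. Pictures are saved under pics/ and viewed, and the job is handed in when it is done.

Besides the shell and the picture viewer there is one more tool, called after "Request:" as name(argument=value, ...), one argument or row to a line, values as JSON. servo_tool: Moves the arm, as the interface text tells. Its arguments: {"type":"object","properties":{"commands":{"type":"array"},"claw":{"type":"number"}},"required":["commands"]}

```bash
mkdir -p pics; cat > h.py <<'E'
import numpy as np, cv2
from station import r
def grab(n,tag):
    c=r.calibration(n); im,d=r.grab_frame(n)
    cv2.imwrite(f'pics/{tag}.png',im); np.savez(f'pics/{tag}.npz',im=im,d=d,K=c['K'],T=c['cam_to_world'])
def load(tag):
    z=np.load(f'pics/{tag}.npz'); return z['im'],z['d'],z['K'],z['T']
def ptsd(d,K,T):
    v,u=np.mgrid[:d.shape[0],:d.shape[1]]
    P=np.stack([(u-K[0,2])/K[0,0]*d,(v-K[1,2])/K[1,1]*d,d],-1)
    return P@T[:3,:3].T+T[:3,3]
def ray(u,v,z,K,T):
    q=T[:3,:3]@np.array([(u-K[0,2])/K[0,0],(v-K[1,2])/K[1,1],1]); o=T[:3,3]
    return o+q*(z-o[2])/q[2]
E
python3 - <<'E'
from h import *
for n in ['scene','top']:
    grab(n,n+'0'); c=r.calibration(n); print(n,c['K'],c['cam_to_world'])
print(r.state())
E
```

```text
scene [[507.42124228   0.         278.0266913 ]
 [  0.         507.42124228 208.35768707]
 [  0.           0.           1.        ]] [[ 8.52740384e-01  4.03140427e-01 -3.32131952e-01  1.00034916e+03]
 [ 5.22255534e-01 -6.46958468e-01  5.55602284e-01 -8.91996141e+02]
 [ 9.11016296e-03 -6.47242255e-01 -7.62229931e-01  1.23276998e+03]
 [ 0.00000000e+00  0.00000000e+00  0.00000000e+00  1.00000000e+00]]
top [[531.55554911   0.         280.9071842 ]
 [  0.         531.55554911 207.553603  ]
 [  0.           0.           1.        ]] [[-9.07190498e-02 -9.70734976e-01  2.22359302e-01  1.93551573e+02]
 [-9.95876353e-01  8.82971896e-02 -2.08301882e-02 -6.56804150e+01]
 [ 5.86890731e-04 -2.23332066e-01 -9.74742245e-01  1.55912948e+03]
 [ 0.00000000e+00  0.00000000e+00  0.00000000e+00  1.00000000e+00]]
{'clock': 0.1, 'joint_positions': array([ 1.10103989e+00,  3.42641345e-01,  1.52489993e+00,  1.98680715e-05,
        1.27543689e+00, -1.46020588e-01]), 'joint_vel': array([ 1.15394928e-04, -1.60618566e-03, -3.30836350e-03, -7.86058047e-04,
        6.68671064e-04, -7.51660208e-05]), 'joint_torque': array([ 8.54598438e-04, -4.34450769e+01, -2.46490610e+01, -2.21355558e-04,
        4.63491175e-03, -8.18265050e-06]), 'position': array([166.82774464, 497.41119112, 230.70906954]), 'tool_rot': array([-2.18993154e-04,  1.61164813e-01,  9.86927263e-01, -6.57301306e-04]), 'force': array([-0.12287626,  0.53635448, -0.5395694 ]), 'ft_torque': array([-0.01564665,  0.01127115,  0.01240357]), 'width': 85.30347091055653}
```

View pics/top0.png

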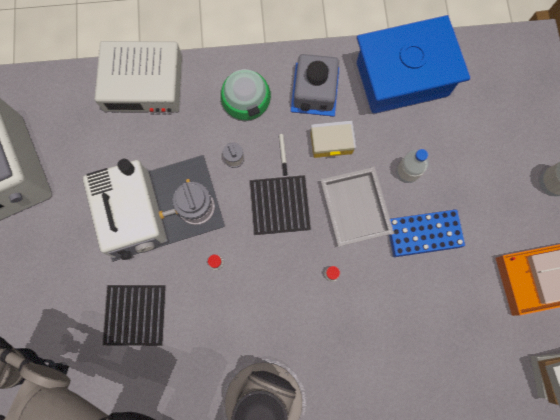

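View pics/scene0.png

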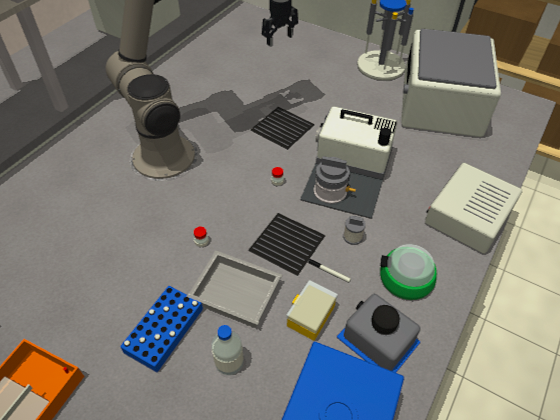

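The top view shows the housing with cover and bar near (190,197), and the right-hand mat at (280,205). The pan is at (356,206), the fresh cartridge at (233,153), and jars at (215,262) and (333,273). The second mat, at (135,315), lies to the robot's left and is the decoy. Now I'll measure.

```bash
python3 - <<'E'
from h import *
im,d,K,T=load('top0'); P=ptsd(d,K,T)
def rep(n,m):
    q=P[m&(d>0)]; 
    if len(q)<4: print(n,len(q));return
    print(n,len(q),'mean',q.mean(0).round(1),'min',q.min(0).round(1),'max',q.max(0).round(1))
    rc=cv2.minAreaRect(q[:,:2].astype(np.float32)); print('   rect',np.round(rc[0],1),np.round(rc[1],1),round(rc[2],1))
v,u=np.mgrid[:420,:560]
def box(a,b,c,e): return (u>=a)&(u<b)&(v>=c)&(v<e)
for nm,b in dict(hous=box(165,218,170,226),fresh=box(218,248,138,170)).items():
    z=P[...,2][b]; print(nm,np.histogram(z,bins=range(-10,190,10))[0])
hb=box(165,218,170,226)
rep('bar',hb&(P[...,2]>143)&(P[...,2]<160)); rep('dome',hb&(P[...,2]>118)&(P[...,2]<130))
rep('skirt',hb&(P[...,2]>88)&(P[...,2]<104))
rep('fresh',box(218,248,138,170)&(P[...,2]>50))
# mat: dark
g=im.max(2)
m=box(245,315,170,240)&(g<60)
n,l,s,c=cv2.connectedComponentsWithStats(cv2.morphologyEx(m.astype(np.uint8),cv2.MORPH_CLOSE,np.ones((9,9))))
k=1+np.argmax(s[1:,4]); 
cn=np.argwhere(l==k)[:,::-1].astype(np.float32)
X=np.array([ray(a,b,4,K,T)[:2] for a,b in cn],np.float32); print('mat',cv2.minAreaRect(X))
# pan
b=box(315,398,160,252); rep('panwall',b&(P[...,2]>30)&(P[...,2]<50))
rep('pipe/casing',box(85,165,160,260)&(P[...,2]>130))
big=cv2.resize(im[140:270,140:420],None,fx=2.8,fy=2.8,interpolation=cv2.INTER_CUBIC); cv2.imwrite('pics/c1.png',big)
E
```

```text
hous [ 68 834 723  40  25  77  25  21  22  27  92 308  49 466  50  19 106   2
   0]
fresh [220 331  30  18  19  16  16 194  57  19  37   0   0   0   0   0   0   0
   0]
bar 122 mean [571.5 154.3 153. ] min [535.1 140.  144.9] max [608.6 168.4 159.9]
   rect [572.1 154.7] [76.3 12.4] 16.0
dome 476 mean [570.9 153.8 125.4] min [533.3 115.6 118.3] max [612.4 195.1 129.9]
   rect [572.4 154.6] [78.8 79.1] 15.6
skirt 239 mean [559.3 148.9  99.7] min [519.6 101.9  88.2] max [624.9 206.8 104. ]
   rect [572.5 154.7] [105.9 103.5] 39.6
fresh 323 mean [713.3  30.2  71.2] min [686.3   1.4  50.2] max [746.4  60.7  99.9]
   rect [716.2  30.2] [57.5 58.4] 66.4
mat ((570.5341796875, -95.7625503540039), (187.6924285888672, 162.2150115966797), 0.31217706203460693)
panwall 1255 mean [ 511.7 -335.5   40.7] min [ 381.6 -455.7   30. ] max [ 638.9 -221.5   50. ]
   rect [ 521.1 -324.2] [230.3 250.1] 81.8
pipe/casing 4858 mean [562.5 341.9 143.2] min [438.2 243.4 130. ] max [690.2 438.7 193.3]
   rect [565.  344.6] [233.6 166.1] 12.4
```

View pics/c1.png

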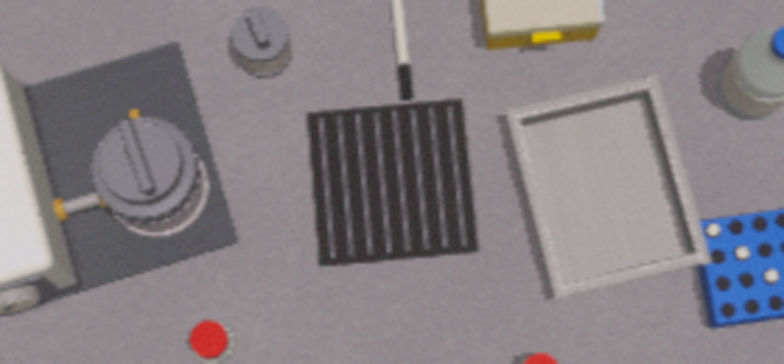

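```bash
python3 - <<'E'
from h import *
im,d,K,T=load('top0'); P=ptsd(d,K,T); v,u=np.mgrid[:420,:560]
def box(a,b,c,e): return (u>=a)&(u<b)&(v>=c)&(v<e)
m=(box(245,315,177,240)&(im.max(2)<110)&(abs(P[...,2]-4)<8)).astype(np.uint8)
m=cv2.morphologyEx(cv2.morphologyEx(m,cv2.MORPH_CLOSE,np.ones((5,5))),cv2.MORPH_OPEN,np.ones((5,5)))
n,l,s,c=cv2.connectedComponentsWithStats(m);k=1+np.argmax(s[1:,4])
cn=np.argwhere(l==k)[:,::-1].astype(np.float32)
print('matpx',cv2.boxPoints(cv2.minAreaRect(cn)).round(1).tolist())
X=np.array([ray(a,b,4,K,T)[:2] for a,b in cn],np.float32); print('mat',cv2.minAreaRect(X))
Z=P[...,2]
blue=(im[...,0].astype(int)-im[...,2]>60)
m=(box(312,398,160,252)&(Z>33)&(Z<47)&~cv2.dilate(blue.astype(np.uint8),np.ones((5,5))).astype(bool)).astype(np.uint8)
n,l,s,c=cv2.connectedComponentsWithStats(m);k=1+np.argmax(s[1:,4]); q=P[l==k]
print('pan',cv2.minAreaRect(q[:,:2].astype(np.float32)),len(q),s[k])
m=box(310,398,160,252)&(Z>-5)&(Z<12)
# pan from scene view
im,d,K,T=load('scene0'); P=ptsd(d,K,T); Z=P[...,2]
m=(box(180,290,245,330)&(Z>30)&(Z<50)).astype(np.uint8)
n,l,s,c=cv2.connectedComponentsWithStats(m);k=1+np.argmax(s[1:,4]); q=P[l==k]
print('pan scene',cv2.minAreaRect(q[:,:2].astype(np.float32)),len(q),s[k])
m=(box(235,330,205,280)&(im.max(2)<80)&(abs(Z-4)<10)).astype(np.uint8)
m=cv2.morphologyEx(cv2.morphologyEx(m,cv2.MORPH_CLOSE,np.ones((5,5))),cv2.MORPH_OPEN,np.ones((5,5)))
n,l,s,c=cv2.connectedComponentsWithStats(m);k=1+np.argmax(s[1:,4]); 
X=np.array([ray(a,b,4,K,T)[:2] for b,a in np.argwhere(l==k)],np.float32); print('mat scene',cv2.minAreaRect(X))
m=box(300,360,155,205)&(Z>143)&(Z<160); q=P[m]; print('bar scene',cv2.minAreaRect(q[:,:2].astype(np.float32)),q[:,2].max())
E
```

```text
matpx [[248.89999389648438, 179.60000610351562], [305.3999938964844, 174.5], [310.3999938964844, 229.8000030517578], [253.89999389648438, 234.89999389648438]]
mat ((558.3872680664062, -95.79766845703125), (171.24195861816406, 169.29795837402344), 0.14020635187625885)
pan ((526.0280151367188, -318.4194641113281), (209.2030487060547, 167.46701049804688), 8.329681396484375) 951 [320 167  71  80 951]
pan scene ((520.0704956054688, -364.1103515625), (233.6243133544922, 257.3235168457031), 8.65323543548584) 1698 [ 180  251  103   79 1698]
mat scene ((563.8657836914062, -97.0162353515625), (170.53530883789062, 183.61868286132812), 89.63394165039062)
bar scene ((573.3140258789062, 152.16978454589844), (75.32906341552734, 18.055381774902344), 13.87275505065918) 157.11721890668173
```

Request:
servo_tool(
  commands=[
    {"travel": [20.3,-17.1,1],"spin": -7.25},
    {"travel": [20.3,-17.1,0],"spin": -7.25},
    {"travel": [20.3,-17.1,0],"spin": -7.25},
    {"travel": [20.3,-17.1,0],"spin": -7.25},
    {"travel": [20.3,-17.1,0],"spin": -7.25},
    {"travel": [20.3,-17.1,0],"spin": -7.25},
    {"travel": [20.3,-17.1,0],"spin": -7.25},
    {"travel": [20.3,-17.1,0],"spin": -7.25},
    {"travel": [20.3,-17.1,0],"spin": -7.25},
    {"travel": [20.3,-17.1,0],"spin": -7.25},
  ],
  claw=1,
)

```text
clock: 1.1
position: [370.6, 325.8, 232.0]
tool_rot: [-0.0, 0.715, 0.699, -0.0]
force: [0.3, 0.3, 0.7]
width: 85.4
```

Request:
servo_tool(
  commands=[
    {"travel": [20.2,-17.1,0],"spin": -7.3},
    {"travel": [20.2,-17.1,0],"spin": -7.3},
    {"travel": [20.2,-17.1,0],"spin": -7.3},
    {"travel": [20.2,-17.1,0],"spin": -7.3},
    {"travel": [20.2,-17.1,0],"spin": -7.3},
    {"travel": [20.2,-17.1,0],"spin": -7.3},
    {"travel": [20.2,-17.1,0],"spin": -7.3},
    {"travel": [20.2,-17.1,0],"spin": -7.3},
    {"travel": [20.2,-17.1,0],"spin": -7.3},
    {"travel": [20.2,-17.1,0],"spin": -7.3},
  ],
)

```text
clock: 2.1
position: [572.6, 154.9, 231.8]
tool_rot: [0.0, 0.991, 0.136, -0.001]
force: [0.8, 0.9, 0.2]
width: 85.4
```

```bash
python3 - <<'E'
from h import *
s=r.state(); print(s['clock'],s['position'],s['tool_rot'],s['joint_positions'])
grab('wrist','w1'); im,d,K,T=load('w1'); print(T)
P=ptsd(d,K,T); Z=P[...,2]
m=((Z>143)&(Z<162)).astype(np.uint8)
n,l,st,c=cv2.connectedComponentsWithStats(m)
for k in range(1,n):
    if st[k,4]>100:
        q=P[l==k]; print(st[k],cv2.minAreaRect(q[:,:2].astype(np.float32)),q[:,2].max())
E
```

```text
2.1 [572.56312379 154.91614113 231.80739383] [ 2.33159645e-05  9.90696596e-01  1.36088140e-01 -5.22213000e-04] [ 1.35102416e-01  4.68556164e-01  1.32506137e+00 -4.93115587e-05
  1.34901948e+00  1.43288610e+00]
[[ 2.67680340e-01 -9.27798028e-01 -2.59880847e-01  6.38749551e+02]
 [-9.63507666e-01 -2.57888836e-01 -7.17378996e-02  1.72450254e+02]
 [-4.62087240e-04  2.69600014e-01 -9.62972284e-01  3.74287819e+02]
 [ 0.00000000e+00  0.00000000e+00  0.00000000e+00  1.00000000e+00]]
[ 30   0  53  35 843] ((654.7589111328125, 305.0697937011719), (7.878373146057129, 28.453651428222656), 52.869293212890625) 161.9726591741191
[ 272  165   19  113 2049] ((571.8567504882812, 153.81280517578125), (75.34909057617188, 11.873584747314453), 15.266658782958984) 155.11033285092898
```

View pics/w1.png

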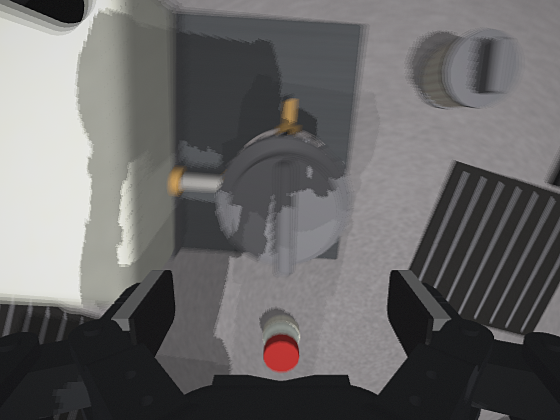

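The wrist view shows the bar at about (283,220) running along the tool x axis between the open fingers. Its centre is within 1 mm of the top-view measurement. Descending.

Request:
servo_tool(
  commands=[
    {"travel": [-0.5,-0.7,-15],"spin": 0},
    {"travel": [0,0,-15],"spin": 0},
    {"travel": [0,0,-15],"spin": 0},
    {"travel": [0,0,-15],"spin": 0},
    {"travel": [0,0,-12],"spin": 0},
    {"travel": [0,0,-10],"spin": 0},
    {"travel": [0,0,-8],"spin": 0},
    {"travel": [0,0,-6],"spin": 0},
    {"travel": [0,0,-5],"spin": 0},
    {"travel": [0,0,-2],"spin": 0},
  ],
)

```text
clock: 3.15
position: [571.5, 155.1, 129.0]
tool_rot: [0.0, 0.99, 0.139, -0.0]
force: [-0.0, 0.4, -0.6]
width: 85.6
```

Request:
servo_tool(
  commands=[
    {"travel": [0,0,0],"spin": 0},
    {"travel": [0,0,0],"spin": 0},
    {"travel": [0,0,0],"spin": 0},
    {"travel": [0,0,0],"spin": 0},
    {"travel": [0,0,0],"spin": 0},
    {"travel": [0,0,0],"spin": 0},
    {"travel": [0,0,0],"spin": 0},
    {"travel": [0,0,0],"spin": 0},
    {"travel": [0,0,0],"spin": 0},
    {"travel": [0,0,0],"spin": 0},
  ],
  claw=0,
)

```text
clock: 4.15
position: [571.6, 155.0, 129.4]
tool_rot: [0.0, 0.99, 0.139, 0.0]
force: [0.5, -0.2, 1.9]
width: 10.9
```

Request:
servo_tool(
  commands=[
    {"travel": [0,0,0],"spin": 3},
    {"travel": [0,0,0],"spin": 4},
    {"travel": [0,0,0],"spin": 4},
    {"travel": [0,0,0],"spin": 4},
    {"travel": [0,0,0],"spin": 4},
    {"travel": [0,0,0],"spin": 4},
    {"travel": [0,0,0],"spin": 4},
    {"travel": [0,0,0],"spin": 4},
    {"travel": [0,0,0],"spin": 4},
  ],
)

```text
clock: 5.05
position: [571.6, 155.2, 129.4]
tool_rot: [0.0, 0.902, 0.431, 0.0]
force: [0.1, -0.6, 2.9]
width: 10.8
```

```bash
python3 - <<'E'
from h import *
s=r.state(); print(s)
E
```

```text
{'clock': 5.05, 'joint_positions': array([1.35648359e-01, 5.56714450e-01, 1.47273843e+00, 1.29779269e-04,
       1.11175209e+00, 8.14446526e-01]), 'joint_vel': array([-7.70608483e-04,  3.48350257e-04,  2.05119647e-04,  1.53894853e-03,
       -5.75514289e-04, -6.93003035e-01]), 'joint_torque': array([  0.05451022, -50.542413  , -21.76344573,  -0.09321605,
        -0.06690715,   0.83706032]), 'position': array([571.64501967, 155.16698295, 129.40196158]), 'tool_rot': array([3.79888065e-06, 9.02192532e-01, 4.31333507e-01, 2.02346058e-04]), 'force': array([ 0.05085326, -0.58626313,  2.89187308]), 'ft_torque': array([ 0.07685202,  0.0230166 , -0.0473804 ]), 'width': 10.761356706732107}
```

Request:
servo_tool(
  commands=[
    {"travel": [0,0,0],"spin": 4},
    {"travel": [0,0,0],"spin": 4},
    {"travel": [0,0,0],"spin": 4},
    {"travel": [0,0,0],"spin": 4},
    {"travel": [0,0,0],"spin": 4},
    {"travel": [0,0,0],"spin": 4},
    {"travel": [0,0,0],"spin": 4},
    {"travel": [0,0,0],"spin": 4},
    {"travel": [0,0,0],"spin": 3},
  ],
)

```text
clock: 5.95
position: [571.7, 155.2, 129.4]
tool_rot: [0.0, 0.731, 0.683, 0.0]
force: [-0.1, -0.3, 2.1]
width: 10.9
```

```bash
python3 - <<'E'
from h import *
s=r.state(); print(s['tool_rot'],s['force'],s['ft_torque'],s['position'])
grab('wrist','w2')
grab('scene','s2')
im=cv2.imread('pics/s2.png'); cv2.imwrite('pics/s2c.png',cv2.resize(im[90:260,230:430],None,fx=3,fy=3,interpolation=2))
E
```

```text
[6.88410510e-05 7.30810425e-01 6.82580448e-01 2.23759520e-04] [-0.08002418 -0.3134997   2.12072266] [ 0.01597326  0.11001273 -0.09816859] [571.66369199 155.15203191 129.40821901]
```

View pics/w2.png

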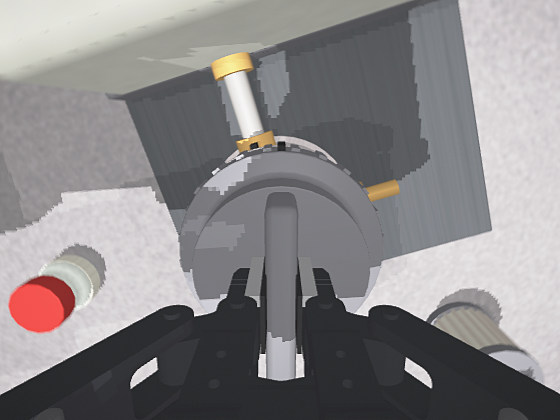

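View pics/s2c.png

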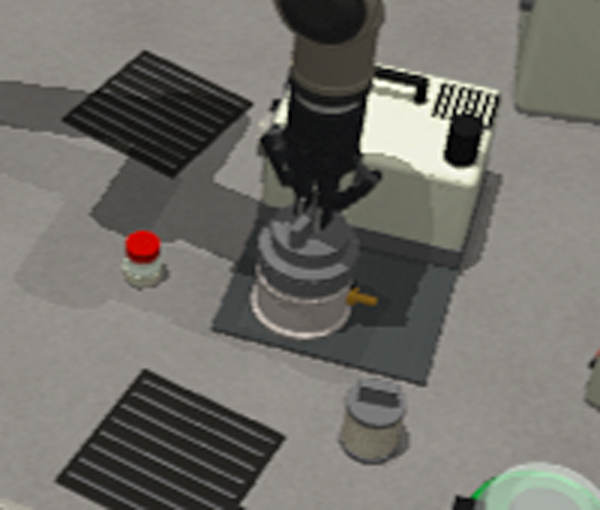

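The bar turned with the gripper to 86° in world axes, about 1.28 rad from the pump's x axis, so the cover should be free. Lifting gently.

Request:
servo_tool(
  commands=[
    {"travel": [0,0,1],"spin": 0},
    {"travel": [0,0,2],"spin": 0},
    {"travel": [0,0,2],"spin": 0},
    {"travel": [0,0,3],"spin": 0},
    {"travel": [0,0,3],"spin": 0},
  ],
)

```text
clock: 6.55
position: [571.2, 155.0, 140.1]
tool_rot: [-0.0, 0.732, 0.682, -0.0]
force: [0.4, -0.6, -2.8]
width: 10.7
```

Request:
servo_tool(
  commands=[
    {"travel": [0,0,5],"spin": 0},
    {"travel": [0,0,8],"spin": 0},
    {"travel": [0,0,10],"spin": 0},
    {"travel": [0,0,10],"spin": 0},
    {"travel": [0,0,10],"spin": 0},
    {"travel": [0,0,10],"spin": 0},
    {"travel": [0,0,10],"spin": 0},
    {"travel": [0,0,6],"spin": 0},
    {"travel": [0,0,2],"spin": 0},
  ],
)

```text
clock: 7.45
position: [571.8, 155.1, 212.3]
tool_rot: [0.0, 0.732, 0.682, 0.001]
force: [0.5, 1.6, -2.1]
width: 10.8
```

```bash
python3 - <<'E'
from h import *
s=r.state(); print(s['tool_rot'],s['force'],s['position'])
grab('scene','s3')
im=cv2.imread('pics/s3.png'); cv2.imwrite('pics/s3c.png',cv2.resize(im[90:260,230:430],None,fx=3,fy=3,interpolation=2))
grab('wrist','w3')
im,d,K,T=load('w3'); P=ptsd(d,K,T); Z=P[...,2]; top=s['position'][2]+24
m=((Z>top-6)&(Z<top+5)).astype(np.uint8)
n,l,st,c=cv2.connectedComponentsWithStats(m)
for k in range(1,n):
    if st[k,4]>100:
        q=P[l==k]; print(st[k],cv2.minAreaRect(q[:,:2].astype(np.float32)),q[:,2].min(),q[:,2].max())
E
```

```text
[4.16228729e-04 7.31654893e-01 6.81674863e-01 5.70342040e-04] [ 0.51716878  1.57854448 -2.0929082 ] [571.82881214 155.09716839 212.26499073]
[ 227  203  108  178 6385] ((570.3435668945312, 155.78353881835938), (71.55554962158203, 36.362205505371094), 68.3792953491211) 230.28097619560575 241.26039151413485
```

View pics/s3c.png

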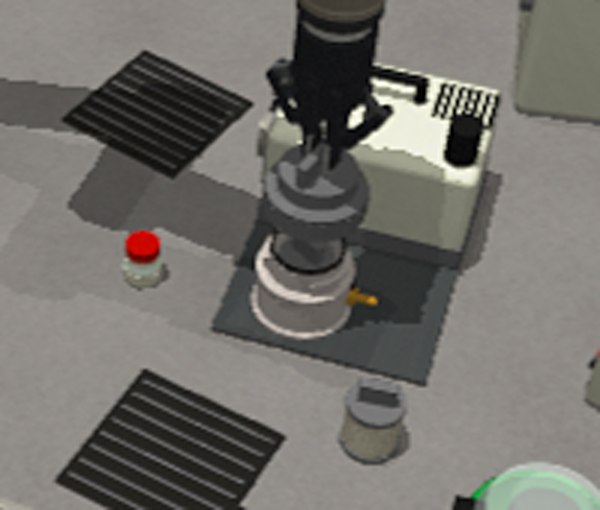

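View pics/w3.png

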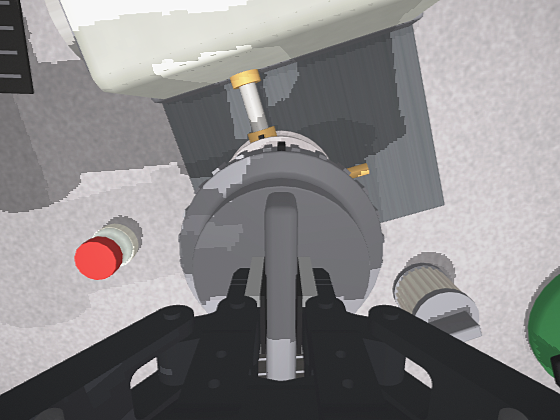

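The cover is off and hangs level, and the housing below shows the cartridge's dark interior. Carrying it to the mat at (558.4, -95.8).

Request:
servo_tool(
  commands=[
    {"travel": [0,-10,0],"spin": 0},
    {"travel": [-1,-20,0],"spin": 0},
    {"travel": [-2,-30,0],"spin": 0},
    {"travel": [-2,-33,0],"spin": 0},
    {"travel": [-2,-33,0],"spin": 0},
    {"travel": [-2,-33,0],"spin": 0},
    {"travel": [-2,-33,0],"spin": 0},
    {"travel": [-2,-30,-5],"spin": 0},
    {"travel": [-1,-20,-10],"spin": 0},
    {"travel": [0,-8,-15],"spin": 0},
  ],
)

```text
clock: 8.55
position: [557.3, -97.9, 181.2]
tool_rot: [0.001, 0.733, 0.681, -0.0]
force: [0.2, -0.5, -2.4]
width: 10.7
```

Request:
servo_tool(
  commands=[
    {"travel": [0,0,-20],"spin": 0},
    {"travel": [0,0,-20],"spin": 0},
    {"travel": [0,0,-18],"spin": 0},
    {"travel": [0,0,-15],"spin": 0},
    {"travel": [0,0,-12],"spin": 0},
    {"travel": [0,0,-10],"spin": 0},
    {"travel": [0,0,-8],"spin": 0},
    {"travel": [0,0,-4],"spin": 0},
    {"travel": [0,0,0],"spin": 0},
  ],
)

```text
clock: 9.45
position: [557.4, -94.9, 74.0]
tool_rot: [-0.0, 0.732, 0.682, -0.0]
force: [0.0, 0.3, -1.4]
width: 10.9
```

Request:
servo_tool(
  commands=[
    {"travel": [0.5,-0.5,-5],"spin": 0},
    {"travel": [0,0,-3],"spin": 0},
    {"travel": [0,0,-2],"spin": 0},
    {"travel": [0,0,-1],"spin": 0},
    {"travel": [0,0,-1],"spin": 0},
    {"travel": [0,0,0],"spin": 0},
  ],
)

```text
clock: 10.05
position: [558.0, -95.4, 62.3]
tool_rot: [0.0, 0.732, 0.682, 0.0]
force: [-0.0, 0.5, -2.2]
width: 10.9
```

```bash
python3 - <<'E'
from h import *
s=r.state(); print(s['clock'],s['force'],s['position'])
grab('scene','s4')
im=cv2.imread('pics/s4.png'); cv2.imwrite('pics/s4c.png',cv2.resize(im[170:300,210:370],None,fx=4,fy=4,interpolation=2))
E
```

```text
10.05 [-0.04400493  0.47061648 -2.20353617] [558.00886252 -95.43019758  62.26544475]
```

View pics/s4c.png

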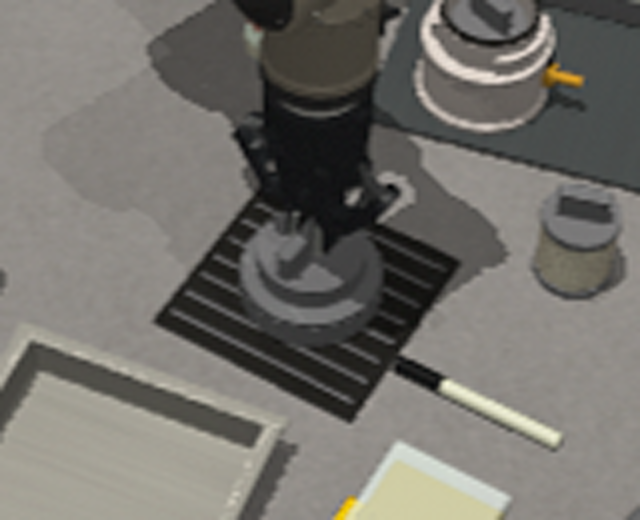

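The cover sits just above the mat, centred. Lowering in half-millimetre steps until it touches.

Request:
servo_tool(
  commands=[
    {"travel": [0,0,-0.5],"spin": 0},
    {"travel": [0,0,-0.5],"spin": 0},
    {"travel": [0,0,-0.5],"spin": 0},
    {"travel": [0,0,-0.5],"spin": 0},
    {"travel": [0,0,0],"spin": 0},
  ],
)

```text
clock: 10.6
position: [558.2, -95.5, 60.7]
tool_rot: [0.0, 0.732, 0.682, 0.0]
force: [-1.2, 0.7, 0.8]
width: 10.7
```

Request:
servo_tool(
  commands=[
    {"travel": [0,0,-0.5],"spin": 0},
    {"travel": [0,0,-0.3],"spin": 0},
    {"travel": [0,0,0],"spin": 0},
  ],
)

```text
clock: 10.9
position: [558.2, -95.5, 60.7]
tool_rot: [0.0, 0.732, 0.682, 0.0]
force: [-3.5, 0.7, 9.0]
width: 10.9
```

Request:
servo_tool(
  commands=[
    {"travel": [0,0,0.5],"spin": 0},
    {"travel": [0,0,0],"spin": 0},
  ],
)

```text
clock: 11.1
position: [558.2, -95.5, 60.7]
tool_rot: [0.0, 0.732, 0.682, 0.0]
force: [-2.0, 0.5, 6.1]
width: 10.5
```

Request:
servo_tool(
  commands=[
    {"travel": [0,0,0],"spin": 0},
    {"travel": [0,0,0],"spin": 0},
    {"travel": [0,0,0],"spin": 0},
    {"travel": [0,0,0],"spin": 0},
    {"travel": [0,0,0],"spin": 0},
    {"travel": [0,0,0],"spin": 0},
    {"travel": [0,0,0],"spin": 0},
    {"travel": [0,0,2],"spin": 0},
    {"travel": [0,0,5],"spin": 0},
    {"travel": [0,0,10],"spin": 0},
  ],
  claw=1,
)

```text
clock: 12.1
position: [557.6, -95.3, 77.1]
tool_rot: [-0.001, 0.732, 0.682, -0.0]
force: [0.1, -0.2, -0.4]
width: 85.4
```

Request:
servo_tool(
  commands=[
    {"travel": [0,0,15],"spin": 0},
    {"travel": [0,0,25],"spin": 0},
    {"travel": [0,0,30],"spin": 0},
    {"travel": [0,0,35],"spin": 0},
    {"travel": [0,0,25],"spin": 0},
    {"travel": [0,20,10],"spin": 0},
    {"travel": [0,35,0],"spin": 0},
    {"travel": [0,35,0],"spin": 0},
    {"travel": [0,30,0],"spin": 0},
    {"travel": [0,10,0],"spin": 0},
  ],
)

```text
clock: 13.1
position: [557.8, 37.1, 218.1]
tool_rot: [0.0, 0.731, 0.683, 0.001]
force: [0.1, -0.7, 0.3]
width: 85.2
```

```bash
python3 - <<'E'
from h import *
s=r.state(); print(s['clock'],s['force'],s['position'],s['width'])
grab('top','t5')
im,d,K,T=load('t5'); P=ptsd(d,K,T); Z=P[...,2]; v,u=np.mgrid[:420,:560]
cv2.imwrite('pics/t5c.png',cv2.resize(im[140:270,140:420],None,fx=2.8,fy=2.8,interpolation=2))
def box(a,b,c,e): return (u>=a)&(u<b)&(v>=c)&(v<e)
for n,b,lo,hi in [('cover bar',box(245,315,165,240),78,92),('dome',box(245,315,165,240),50,62),('tab',box(165,225,165,230),104,116)]:
    q=P[b&(Z>lo)&(Z<hi)]
    if len(q)>3: print(n,len(q),q[:,2].mean(),cv2.minAreaRect(q[:,:2].astype(np.float32)))
E
```

```text
13.1 [ 0.07638533 -0.72863883  0.25183416] [557.78604021  37.13246244 218.09483185] 85.21947226166114
cover bar 110 84.42341359664294 ((558.8671264648438, -95.82063293457031), (71.73257446289062, 12.46695327758789), 86.22126007080078)
dome 391 56.62612067341205 ((559.9400634765625, -95.36317443847656), (78.13526916503906, 78.7181167602539), 20.173688888549805)
tab 21 110.27593424580122 ((587.59912109375, 143.7584228515625), (7.173315048217773, 39.09672927856445), 59.52996826171875)
```

View pics/t5c.png

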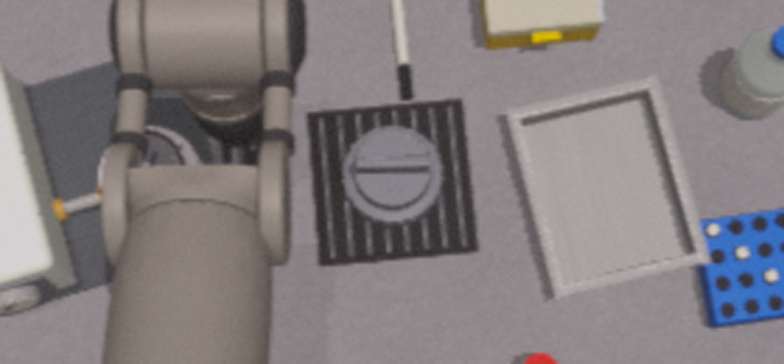

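The cover sits flat and centred on the mat at (559, -96), with its bar top at about 84 mm as expected. Next I'll look at the tab.

Request:
servo_tool(
  commands=[
    {"travel": [3,20,0],"spin": 0},
    {"travel": [4,30,0],"spin": 0},
    {"travel": [4,25,0],"spin": 0},
    {"travel": [3,15,0],"spin": 0},
    {"travel": [0,5,0],"spin": 0},
    {"travel": [0,0,0],"spin": 0},
  ],
)

```text
clock: 13.75
position: [572.0, 129.2, 217.0]
tool_rot: [0.0, 0.732, 0.682, -0.0]
force: [0.9, -0.7, -0.3]
width: 85.3
```

```bash
python3 - <<'E'
from h import *
s=r.state(); print(s['clock'],s['position'],s['joint_positions'],s['tool_rot'])
grab('wrist','w6')
im,d,K,T=load('w6'); P=ptsd(d,K,T); Z=P[...,2]
m=((Z>104)&(Z<118)).astype(np.uint8)
n,l,st,c=cv2.connectedComponentsWithStats(m)
for k in range(1,n):
    if st[k,4]>80:
        q=P[l==k]; print(st[k],q.mean(0),cv2.minAreaRect(q[:,:2].astype(np.float32)))
E
```

```text
13.75 [572.03725416 129.15788651 217.02068195] [ 9.16785314e-02  4.66002815e-01  1.37065883e+00 -5.11146110e-04
  1.30503050e+00  1.62098601e-01] [ 1.64592703e-04  7.31514822e-01  6.81825492e-01 -1.90247380e-04]
[ 62   0  16  15 106] [450.61853125 270.61633808 108.27962452] ((450.2966613769531, 270.0515441894531), (6.613427639007568, 5.225705623626709), 89.40885162353516)
[ 111    0  180   54 1094] [531.65016037 252.43176821 111.04007256] ((531.0184936523438, 252.33848571777344), (116.88523864746094, 3.0623831748962402), 11.258852005004883)
[250 163  55  30 948] [571.66733353 153.42157363 110.43585278] ((571.65283203125, 152.72747802734375), (12.276141166687012, 38.00921630859375), 70.56629943847656)
```

View pics/w6.png

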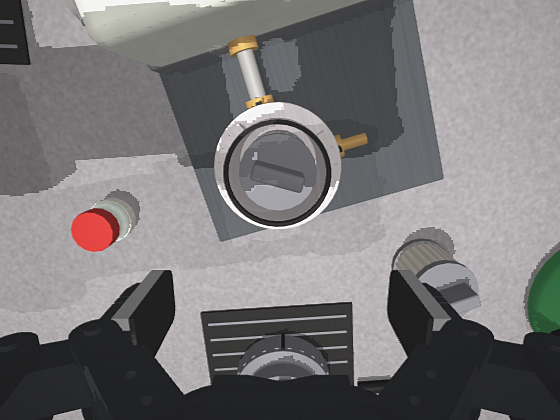

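The wrist view shows the cartridge in the open housing. Its tab is centred at about (277,177), which is (571.7, 153.1) with its top at 111 mm, lying at -19.4°. I'll pre-close the fingers to about 30 mm so they fit inside the bore, then turn to line up with the tab.

Request:
servo_tool(
  commands=[
    {"travel": [0,2.4,0],"spin": 7.5},
    {"travel": [0,2.4,0],"spin": 7.5},
    {"travel": [0,2.4,0],"spin": 7.5},
    {"travel": [0,2.4,0],"spin": 7.5},
    {"travel": [0,2.4,0],"spin": 7.5},
    {"travel": [0,2.4,0],"spin": 7.5},
    {"travel": [0,2.4,0],"spin": 7.5},
    {"travel": [0,2.4,0],"spin": 7.5},
    {"travel": [0,2.4,0],"spin": 7.5},
    {"travel": [0,2.4,0],"spin": 7.1},
  ],
  claw=0.35,
)

```text
clock: 14.8
position: [572.1, 152.1, 217.1]
tool_rot: [0.0, 0.167, 0.986, -0.0]
force: [-0.8, -0.0, -0.3]
width: 29.8
```

Request:
servo_tool(
  commands=[
    {"travel": [0,0,-15],"spin": 0},
    {"travel": [0,0,-20],"spin": 0},
    {"travel": [0,0,-20],"spin": 0},
    {"travel": [0,0,-20],"spin": 0},
    {"travel": [0,0,-10],"spin": 0},
    {"travel": [0,0,0],"spin": 0},
  ],
)

```text
clock: 15.4
position: [571.3, 152.5, 130.8]
tool_rot: [-0.001, 0.169, 0.986, -0.001]
force: [0.1, -0.1, -0.5]
width: 29.6
```

```bash
python3 - <<'E'
from h import *
s=r.state(); print(s['clock'],s['position'],s['width'],s['force']); q=s['tool_rot']; print('tool x deg',np.degrees(2*np.arctan2(q[2],q[1])))
grab('wrist','w7')
im,d,K,T=load('w7'); P=ptsd(d,K,T); Z=P[...,2]
m=((Z>104)&(Z<118)).astype(np.uint8)
n,l,st,c=cv2.connectedComponentsWithStats(m)
for k in range(1,n):
    if st[k,4]>80:
        p=P[l==k]; print(st[k],p.mean(0),cv2.minAreaRect(p[:,:2].astype(np.float32)))
E
```

```text
15.4 [571.32579877 152.46209781 130.75919879] 29.619811301369896 [ 0.07501483 -0.12376075 -0.49905068]
tool x deg 160.4870775342425
[ 411    0  149  315 4832] [554.00097962 256.94039393 111.14065392] ((568.0665283203125, 259.9817199707031), (174.64463806152344, 2.0696756839752197), 12.309346199035645)
[ 270  217   25   75 1786] [569.96553511 153.03108503 110.58514353] ((571.2548217773438, 152.4921112060547), (11.64473819732666, 38.260135650634766), 70.85346221923828)
```

View pics/w7.png

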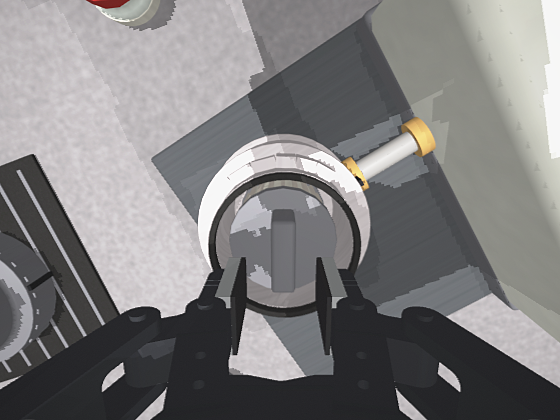

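The tab at about (283,252) is centred between the fingers and parallel to them. Descending and gripping.

Request:
servo_tool(
  commands=[
    {"travel": [0,0,-8],"spin": 0},
    {"travel": [0,0,-10],"spin": 0},
    {"travel": [0,0,-8],"spin": 0},
    {"travel": [0,0,-6],"spin": 0},
    {"travel": [0,0,-5],"spin": 0},
    {"travel": [0,0,-3],"spin": 0},
    {"travel": [0,0,0],"spin": 0},
  ],
)

```text
clock: 16.15
position: [571.8, 153.6, 91.5]
tool_rot: [-0.0, 0.169, 0.986, -0.0]
force: [0.4, -0.3, -0.1]
width: 29.9
```

Request:
servo_tool(
  commands=[
    {"travel": [0,0,0],"spin": 0},
    {"travel": [0,0,0],"spin": 0},
    {"travel": [0,0,0],"spin": 0},
    {"travel": [0,0,0],"spin": 0},
    {"travel": [0,0,0],"spin": 0},
    {"travel": [0,0,0],"spin": 0},
  ],
  claw=0,
)

```text
clock: 16.75
position: [572.2, 153.6, 92.3]
tool_rot: [0.0, 0.169, 0.986, 0.0]
force: [0.1, 0.4, 2.6]
width: 10.7
```

Request:
servo_tool(
  commands=[
    {"travel": [0,0,2],"spin": 0},
    {"travel": [0,0,4],"spin": 0},
    {"travel": [0,0,7],"spin": 0},
    {"travel": [0,0,11],"spin": 0},
    {"travel": [0,0,14],"spin": 0},
    {"travel": [0,0,15],"spin": 0},
    {"travel": [0,0,15],"spin": 0},
    {"travel": [0,0,15],"spin": 0},
    {"travel": [0,0,12],"spin": 0},
    {"travel": [0,0,5],"spin": 0},
  ],
)

```text
clock: 17.75
position: [572.6, 153.6, 194.0]
tool_rot: [0.001, 0.169, 0.986, 0.0]
force: [0.5, -0.2, -2.3]
width: 10.7
```

```bash
python3 - <<'E'
from h import *
s=r.state(); print(s['clock'],s['position'],s['width'],s['force'])
grab('scene','s8')
im=cv2.imread('pics/s8.png'); cv2.imwrite('pics/s8c.png',cv2.resize(im[90:330,180:430],None,fx=2.4,fy=2.4,interpolation=2))
E
```

```text
17.75 [572.61492263 153.61121646 193.97041777] 10.654697845204531 [ 0.48649024 -0.23796817 -2.32285379]
```

View pics/s8c.png

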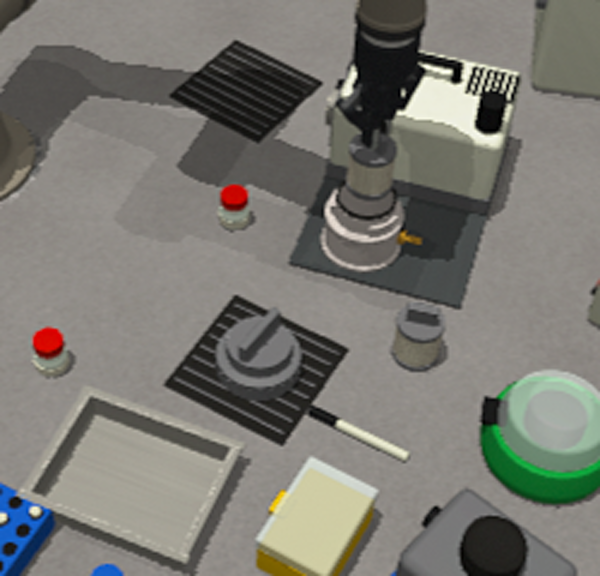

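Request:
servo_tool(
  commands=[
    {"travel": [-1,-10,5],"spin": 0},
    {"travel": [-2,-20,5],"spin": 0},
    {"travel": [-3,-30,5],"spin": 0},
    {"travel": [-3,-34,0],"spin": 0},
    {"travel": [-3,-34,0],"spin": 0},
    {"travel": [-3,-34,0],"spin": 0},
    {"travel": [-3,-34,0],"spin": 0},
    {"travel": [-3,-34,0],"spin": 0},
    {"travel": [-3,-34,0],"spin": 0},
    {"travel": [-3,-34,0],"spin": 0},
  ],
)

```text
clock: 18.8
position: [544.0, -146.3, 206.5]
tool_rot: [-0.001, 0.169, 0.986, 0.0]
force: [0.9, -0.6, -1.7]
width: 10.5
```

Request:
servo_tool(
  commands=[
    {"travel": [-4,-34,0],"spin": 0},
    {"travel": [-4,-34,0],"spin": 0},
    {"travel": [-3,-34,0],"spin": 0},
    {"travel": [-3,-30,-2],"spin": 0},
    {"travel": [-3,-24,-6],"spin": 0},
    {"travel": [-1,-14,-12],"spin": 0},
    {"travel": [0,-4,-15],"spin": 0},
    {"travel": [0,0,-15],"spin": 0},
    {"travel": [0,0,-10],"spin": 0},
    {"travel": [0,0,-5],"spin": 0},
  ],
)

```text
clock: 19.8
position: [526.4, -317.7, 140.3]
tool_rot: [-0.001, 0.169, 0.986, 0.001]
force: [0.6, 0.1, -1.6]
width: 10.6
```

```bash
python3 - <<'E'
from h import *
s=r.state(); print(s['clock'],s['position'],s['width'],s['force'])
grab('scene','s9')
im=cv2.imread('pics/s9.png'); cv2.imwrite('pics/s9c.png',cv2.resize(im[180:380,110:360],None,fx=2.4,fy=2.4,interpolation=2))
E
```

```text
19.8 [ 526.36709678 -317.72490722  140.26780745] 10.582459568740202 [ 0.56258484  0.14060598 -1.58854176]
```

View pics/s9c.png

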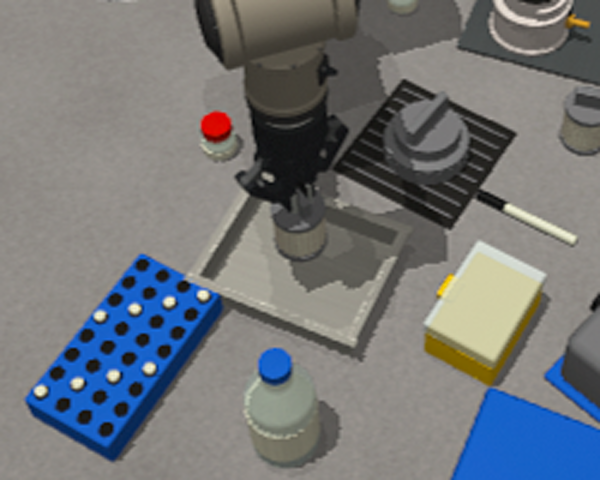

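The cartridge hangs upright over the pan, about 64 mm above the floor. Lowering to roughly 3 mm above it, then creeping down.

Request:
servo_tool(
  commands=[
    {"travel": [0,0,-10],"spin": 0},
    {"travel": [0,0,-13],"spin": 0},
    {"travel": [0,0,-13],"spin": 0},
    {"travel": [0,0,-10],"spin": 0},
    {"travel": [0,0,-7],"spin": 0},
    {"travel": [0,0,-4],"spin": 0},
    {"travel": [0,0,-2],"spin": 0},
    {"travel": [0,0,-1],"spin": 0},
    {"travel": [0,0,0],"spin": 0},
  ],
)

```text
clock: 20.75
position: [527.2, -318.6, 82.3]
tool_rot: [0.0, 0.169, 0.986, -0.0]
force: [0.1, 0.2, -1.4]
width: 10.9
```

Request:
servo_tool(
  commands=[
    {"travel": [0,0,-0.5],"spin": 0},
    {"travel": [0,0,-0.5],"spin": 0},
    {"travel": [0,0,-0.5],"spin": 0},
    {"travel": [0,0,-0.5],"spin": 0},
    {"travel": [0,0,0],"spin": 0},
  ],
)

```text
clock: 21.25
position: [527.0, -318.5, 80.0]
tool_rot: [0.0, 0.169, 0.986, 0.0]
force: [-0.4, -0.2, -1.3]
width: 10.5
```

Request:
servo_tool(
  commands=[
    {"travel": [0,0,-0.6],"spin": 0},
    {"travel": [0,0,-0.6],"spin": 0},
    {"travel": [0,0,-0.6],"spin": 0},
    {"travel": [0,0,-0.6],"spin": 0},
    {"travel": [0,0,0],"spin": 0},
  ],
)

```text
clock: 21.75
position: [527.0, -318.4, 77.5]
tool_rot: [-0.0, 0.169, 0.986, 0.0]
force: [-0.5, 0.4, -1.8]
width: 10.6
```

Request:
servo_tool(
  commands=[
    {"travel": [0,0,-0.5],"spin": 0},
    {"travel": [0,0,-0.3],"spin": 0},
    {"travel": [0,0,0],"spin": 0},
  ],
)

```text
clock: 22.05
position: [527.0, -318.4, 76.7]
tool_rot: [-0.0, 0.169, 0.986, 0.0]
force: [-0.1, -1.2, -2.4]
width: 11.0
```

Request:
servo_tool(
  commands=[
    {"travel": [0,0,-0.4],"spin": 0},
    {"travel": [0,0,-0.4],"spin": 0},
    {"travel": [0,0,0],"spin": 0},
  ],
)

```text
clock: 22.35
position: [527.1, -318.6, 76.4]
tool_rot: [0.0, 0.169, 0.986, -0.0]
force: [-0.5, 1.0, 1.0]
width: 10.3
```

Contact: the force rose from -2 N to +1 N. One more small step to confirm.

Request:
servo_tool(
  commands=[
    {"travel": [0,0,-0.4],"spin": 0},
    {"travel": [0,0,0],"spin": 0},
  ],
)

```text
clock: 22.55
position: [527.1, -318.6, 76.3]
tool_rot: [0.0, 0.169, 0.986, -0.0]
force: [-2.0, 0.5, 4.4]
width: 11.2
```

Request:
servo_tool(
  commands=[
    {"travel": [0,0,0],"spin": 0},
    {"travel": [0,0,0],"spin": 0},
    {"travel": [0,0,0],"spin": 0},
    {"travel": [0,0,0],"spin": 0},
    {"travel": [0,0,0],"spin": 0},
    {"travel": [0,0,0],"spin": 0},
    {"travel": [0,0,0],"spin": 0},
    {"travel": [0,0,3],"spin": 0},
    {"travel": [0,0,6],"spin": 0},
    {"travel": [0,0,12],"spin": 0},
  ],
  claw=1,
)

```text
clock: 23.55
position: [526.6, -318.2, 96.7]
tool_rot: [-0.001, 0.169, 0.986, 0.0]
force: [0.4, 0.5, -0.1]
width: 85.4
```

Request:
servo_tool(
  commands=[
    {"travel": [0,0,15],"spin": 0},
    {"travel": [0,0,20],"spin": 0},
    {"travel": [0,0,25],"spin": 0},
    {"travel": [0,0,25],"spin": 0},
    {"travel": [0,0,25],"spin": 0},
    {"travel": [-15,0,15],"spin": 0},
    {"travel": [-25,0,0],"spin": 0},
    {"travel": [-30,0,0],"spin": 0},
    {"travel": [-25,0,0],"spin": 0},
    {"travel": [-10,0,0],"spin": 0},
  ],
)

```text
clock: 24.55
position: [420.4, -318.5, 223.0]
tool_rot: [0.0, 0.169, 0.986, -0.0]
force: [0.2, -0.3, 0.1]
width: 85.4
```

```bash
python3 - <<'E'
from h import *
s=r.state(); print(s['clock'],s['position'],s['width'],s['force'])
grab('scene','s10'); grab('top','t10')
im,d,K,T=load('t10'); P=ptsd(d,K,T); Z=P[...,2]; v,u=np.mgrid[:420,:560]
def box(a,b,c,e): return (u>=a)&(u<b)&(v>=c)&(v<e)
for n,b,lo,hi in [('cover bar',box(245,315,165,240),78,92),('spent tab',box(318,395,165,250),88,104),('spent top',box(318,395,165,250),64,76),('fresh',box(218,248,138,170),50,105)]:
    q=P[b&(Z>lo)&(Z<hi)]
    if len(q)>3: print(n,len(q),q[:,2].mean(),cv2.minAreaRect(q[:,:2].astype(np.float32)))
E
```

```text
24.55 [ 420.44389174 -318.46232338  222.96994361] 85.37730058394513 [ 0.15209243 -0.25575973  0.06705723]
cover bar 109 84.43808063603875 ((558.4271240234375, -95.72642517089844), (71.54530334472656, 13.736722946166992), 84.25452423095703)
spent top 106 71.02001792866356 ((525.8878784179688, -313.3904113769531), (57.94414138793945, 50.27093505859375), 23.13275146484375)
fresh 324 71.12821828507738 ((715.4443969726562, 30.800674438476562), (58.56349182128906, 56.93468475341797), 37.95858383178711)
```

View pics/s10.png

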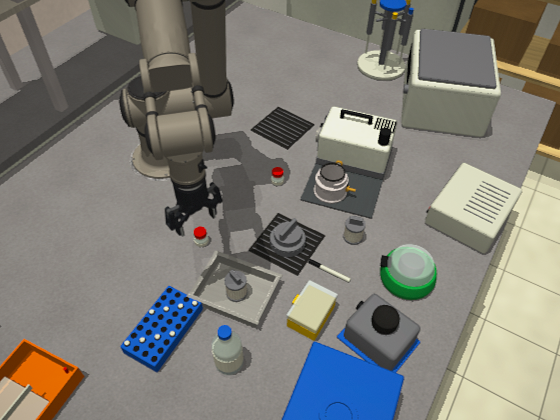

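View pics/t10.png

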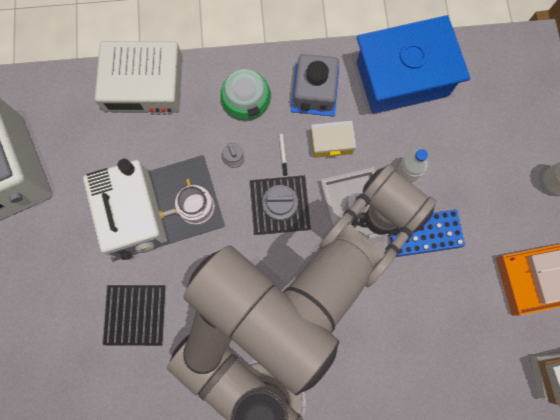

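The scene view shows the cartridge standing in the pan at (235,288), the cover flat on the mat at (288,237), and the bystanders where they were. The gripper is clear of everything.

```bash
python3 -c "
from station import r
print(r.sign_off())"
```

```text
the job is handed in; nothing more can be done
None
```

The job is done and handed in at about 24.7 s. I turned the cover about 70° anticlockwise, to about 1.28 rad from the pump's x axis, and it lifted off freely. It went onto the right-hand mat, and the spent cartridge went by its tab into the pan.

- **Cover:** the last top view puts its centre at (558.4, -95.7), against a mat centre of (558.4, -95.8). Its bar top is at about 84 mm, so it sits flat.
- **Cartridge:** its top is at 71 mm against 70 mm expected, so it stands upright on the pan floor. In the last top view the arm partly hid it, so that top-view position is only rough. The scene view shows it standing in the pan, near the middle.
- **Forces:** the highest force reading was about 9 N, while setting the cover down.
- **Other things:** the fresh cartridge is within 1 mm of where it started. By eye the other things on the bench have not moved; I did not measure them.

No check failed. The only disagreement was the scene camera's first mat and pan measurements, which came out too big. Neighbouring objects probably got into the outlines, so I used the top camera's values, which matched the given sizes.

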